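# Tile die change: zero the batch counter and rock the tight die free

### The arm

A 7-joint arm with a two-finger parallel gripper is mounted at the origin on the work surface. World frame = base frame: x ahead of the robot, y to its left, z up, the work surface at z = 0. Lengths are in m, angles in rad, forces in N, time in s.
With the tool pointing down it reaches from about 0.35 to 0.9 m from the base axis. Payload 19.9 kg.
Tool frame: the origin (TCP) lies midway between the tips of the shut fingers; the grasp point (between the pads) lies 19 mm behind it (env.grip_point_offset is the distance from the TCP to the grasp point, in m); z points along the fingers, y is the line along which they close (so a half turn about z gives the same grasp; the last joint's range is limited). The gripper opens to 94 mm and grips with 3 to 60 N. Pads are 16 mm wide; open, the fingers measure 119 mm over their backs; the gripper's body (75 mm by 177 mm) begins 78 mm behind the grasp point.
Start: joints at [1.167, 0.417, -0.01, 1.614, 0.005, 1.111, -0.053], TCP at [0.221, -0.585, 0.205] pointing down, gripper open.
Joint ranges: [-2.81, 2.81], [-0.39, 2.02], [-1.27, 1.25], [0.06, 2.57], [-1.19, 4.33], [0.19, 2], [-2.82, 2.82]. Speed limits (rad/s): [1.89, 1.89, 2.39, 2.39, 3.01, 3.01, 3.01].

### API

Orientations are given as a 3x3 rotation matrix whose columns are the frame's x, y, z axes.
In Python, from workcell import status, optics, env gives the robot as it stands. The module is installed in compiled form; this text tells all that it offers.
- The arm moves only by the shell command python3 -m crank 'ROWS' [OPENING] [FORCE]. ROWS is text: rows parted by semicolons, each of 6 numbers parted by spaces: the shift along the tool's x, y, z in cm, then the turn, a rotation vector about the tool's x, y, z in rad. A call has 1 to 12 rows; each row shifts and turns the commanded pose from where the row before left it, along the tool's axes as they then stand; what a row does not reach is not made up. A row lasts 1/12 s, in which the tool goes at most 41.7 mm and 7.16 degrees, less where a joint would pass 70% of its speed; a pose out of reach is approached as far as the arm can. A call with a gripper value outside its range is refused whole. OPENING is the closure, from 0 (fully open) to 1 (shut), set as the call begins (- or left out, the last holds). The fingers move at their own pace and stop on an object; FORCE is the grip in N (left out, the last holds). Time passes only in rows, so rows that do not move let the fingers close. It gives the time, the measured TCP pose, the force, the opening and the grip force at its end, in the units of the state.
- status.sense(): the state, without advancing time (a new reading comes with each control period).
- optics.camera(name): name is "scene" or "top"; returns a dict with "color" (420x560x3 uint8, red, green, blue), "vfov" (degrees; the focal length in pixels is half the picture's height over the tangent of half this angle, whatever the lens; pixels are square), "cx", "cy" (the principal point, pixels), "D" ([k1, k2, p1, p2, k3] as OpenCV has them; the pictures are not rectified), "world_to_cam" (4x4, takes a point from world to camera coordinates). Camera axes: x right, y up, looking along -z (the intrinsics and any distortion apply to the point x, -y, -z); pixel columns grow to the right and rows downward; lengths in m; the calibration is good to about 2 mm. A picture is of the moment at which its call begins. There is no depth.
- env.sign_off(): hands the job in; it is judged then, once.
The state is a dict: "time": time; "qpos": joint angles; "joint_vel": joint speeds; "joint_efforts": joint torques, N m; "ee_pos": TCP position; "eef_rot": TCP orientation; "contact_force": force on the tool from outside, world axes, zero at the start; "torque": the same for the moment, N m; "grip_width": opening from 0.0 (shut) to 1.0 (fully open); "finger_force": force on a finger pad.
Only numpy, scipy, OpenCV 4.12 (cv2) and the standard library are available. Lean on these libraries where they do the work, as an engineer would, in place of code of your own. Each camera call takes 0.05 s, during which the arm holds its last target. There are 200 camera calls.

### The job

The tile batch is finished: first turn the counter's black reset knob anticlockwise, back to its zero stop (red pointer on the green mark). Then grip the blue rib of the tightly held die block and, while it is still sitting in its pocket in the green holder, rock it first over towards the yellow dot and then over to the opposite side, clearly tipping it each way, and keep rocking until it comes free. Finish holding it in the gripper, still and level, just clear above its pocket (a finger's width or so); do not put it down or let go, and leave the pots, jar and tumbler where they stand.

Things in the scene. Friction and masses are not known exactly. Their poses are not given: they have to be found in the camera images.
- reset (a joint): Angle (rad) of the black reset knob on the grey batch counter: 0 at the zero stop (pointer on the green mark), growing clockwise seen from above to 1.9 at the other stop; it starts between 0.7 and 1.35. Light friction (about 0.06 N m), it stays where it is left.
- knob_grip (a point): Point on the knob's vertical axis at the height to grip, 71 mm above the table. The knob is a 24 mm radius disc (top 53 mm above the table) bearing an upright grip bar 46 mm long, 13 mm thick, from 53 to 81 mm above the table. This frame turns with the knob: x runs along the bar, towards the end with the red pointer; z up.
- counter: Batch counter, fixed to the table: grey box 100 x 100 x 45 mm with a white dial of 46 mm radius on its top. Origin: centre of its underside; z up. The green zero mark lies on the dial in the direction of its +x axis; the knob's axis is over its centre.
- holder: Die holder, fixed: green block 190 (x) x 130 (y) x 30 mm high. Origin: centre of its underside; z up. Its central pocket is 18 mm deep (floor 12 mm above the table) and 36 mm wide in y. Brass spring jaws at the pocket's x ends pinch the die's end faces with some 15 N each: a straight pull drags with 14 to 25 N until the die's underside leaves the mouth; it slides up more easily while rocked.
- pocket_mouth (a point): Centre of the pocket's mouth, on the holder's top face, 30 mm above the table; axes as the holder's.
- yellow_dot (a point): Centre of the yellow dot (20 mm across) on the holder's top face, 42 mm from the pocket's centre along the holder's +y axis.
- die: Die block, loose, 0.17 to 0.35 kg: aluminium, 60 (x) x 32 (y) x 30 mm high, with a blue rib on top, 50 (x) x 14 (y) mm, 30 to 66 mm above its underside. Origin: centre of its underside; z up; starts on the pocket floor, aligned with the holder. 2 mm play each side in y lets it tip about 10 degrees either way about x; tip it 5 or more each way, underside under 12 mm off the pocket floor.
- die_grip (a point): Middle of the blue rib, 52 mm above the die's underside; axes as the die's. A good place to grip, across the rib's 14 mm.
- vase: Small terracotta vase, 72 mm across, 88 mm tall, loose. Leave alone. Origin: centre of its underside.
- bird: Small blue glazed figure, 60 mm across, 98 mm tall, loose. Leave alone. Origin: centre of its underside.
- glaze: Glaze jar, 60 mm across, 85 mm tall, loose. Leave alone. Origin: centre of its underside.
- tumbler: Blue drinks tumbler, 84 mm across, 145 mm tall, loose. Leave alone. Origin: centre of its underside.

How it is judged:
By the outcome, as a careful person would: the job done as asked, in the order asked, and still so for the second after the job is handed in, while the arm keeps its last pose, push and grip.
It also fails if it takes over 64 s, if anything falls off the work surface, if the arm or the gripper's body presses on something with over 40 N, if the wrist force passes 120 N, or if a joint passes its speed limit or range.

## Working session

There is one attempt and no reset: what is moved stays moved. The work goes in short steps, Python scripts to look and compute and a shell command to move; the robot and the scene stay as the last step left them, time stands still between calls to the robot, and variables do not carry over. Pictures are saved under pics/ and viewed, at most 10 in all, crops included, and the job is handed in when it is done.

```bash
mkdir -p pics
cat > h.py <<'E'
import numpy as np, cv2
from workcell import status, optics, env
def snap(n,f):
    c=optics.camera(n); cv2.imwrite(f'pics/{f}.png',c['color'][:,:,::-1]); np.save(f'pics/{f}.npy',c,allow_pickle=True); return c
def load(f): return np.load(f'pics/{f}.npy',allow_pickle=True).item()
def K(c):
    f=210/np.tan(np.radians(c['vfov'])/2); return np.array([[f,0,c['cx']],[0,f,c['cy']],[0,0,1.]])
S=np.diag([1,-1,-1.])
def ray(c,p):
    u=cv2.undistortPoints(np.array([[p]],float),K(c),np.array(c['D'],float))[0,0]
    T=np.array(c['world_to_cam']);R=T[:3,:3];o=-R.T@T[:3,3]
    d=R.T@S@np.array([u[0],u[1],1]); return o,d/np.linalg.norm(d)
def atz(c,p,z):
    o,d=ray(c,p); return o+d*(z-o[2])/d[2]
def tri(rs):
    A=0;b=0
    for o,d in rs:
        P=np.eye(3)-np.outer(d,d);A=A+P;b=b+P@o
    x=np.linalg.solve(A,b); return x,[np.linalg.norm((np.eye(3)-np.outer(d,d))@(x-o)) for o,d in rs]
def proj(c,X):
    T=np.array(c['world_to_cam']);Y=(T[:3,:3]@np.array(X).reshape(-1,3).T).T+T[:3,3]
    Y=Y@S; return cv2.projectPoints(Y,np.zeros(3),np.zeros(3),K(c),np.array(c['D'],float))[0][:,0]
E
python3 - <<'E'
from h import *
for n in ('scene','top'):
    c=snap(n,n+'0'); print(n,c['vfov'],c['D'],ray(c,(280,210)))
s=status.sense(); print(s['ee_pos'],s['eef_rot'],s['time'],s['contact_force'],s['grip_width'],env.grip_point_offset)
E
```

```text
scene 57.45546355251058 [-0.06911777  0.          0.          0.          0.        ] (array([1.01946001, 0.80280941, 0.66081521]), array([-0.41529945, -0.72544664, -0.54886568]))
top 45.112709433331275 [-0.16965679  0.          0.          0.          0.        ] (array([0.36695932, 0.02434051, 1.48283133]), array([ 0.11731994,  0.0067485 , -0.99307124]))
[ 0.22109897 -0.58422915  0.2049118 ] [[ 9.35259471e-01  3.53962586e-01 -4.57514950e-04]
 [ 3.53962872e-01 -9.35258967e-01  9.74930052e-04]
 [-8.28061965e-05 -1.07375587e-03 -9.99999420e-01]] 0.1 [-0.83173195  0.17559164  0.3767723 ] 1.000013519416722 0.0188
```

View pics/scene0.png

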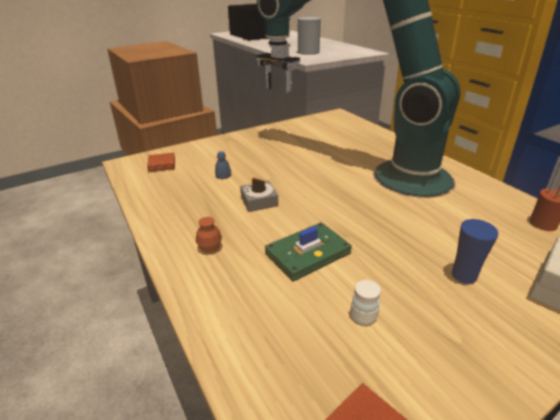

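View pics/top0.png

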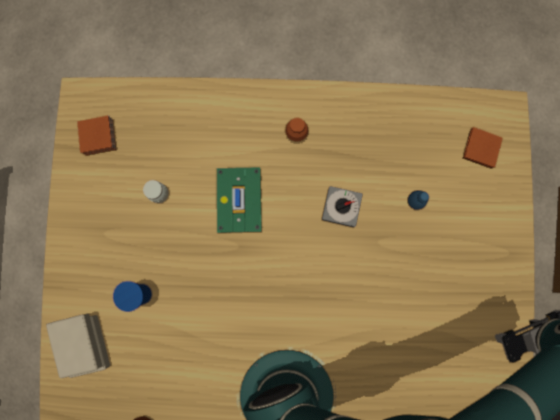

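The scene view has the holder at about (308,250) and the counter at about (260,195). The top view has them at (239,200) and (343,206), with the yellow dot at (224,200). I'll enlarge both for detail.

Run:
```python
from h import *
t=load('top0')['color'][:,:,::-1]; s=load('scene0')['color'][:,:,::-1]
r=lambda a,k:cv2.resize(a,None,fx=k,fy=k,interpolation=cv2.INTER_CUBIC)
a=r(t[160:240,205:270],6)[:, :390]; b=r(t[180:235,315:370],7)
d=r(s[220:280,260:358],4); e=r(s[170:215,235:285],5)
W=np.zeros((600,800,3),np.uint8)
a=r(t[162:238,210:268],4.0);W[:a.shape[0],:a.shape[1]]=a   # top holder: 4x off(210,162) at (0,0)
b=r(t[182:232,318:368],6);W[:300,240:540]=b               # top counter 6x off(318,182) at (240,0)
W[310:310+240,:392]=d[:290]                                   # scene holder 4x off(260,220) at (0,310)
e=r(s[170:215,235:285],6);W[310:580,400:700]=e            # scene counter 6x off(235,170) at (400,310)
cv2.imwrite('pics/zoom.png',W)
```

```text
(no output)
```

View pics/zoom.png

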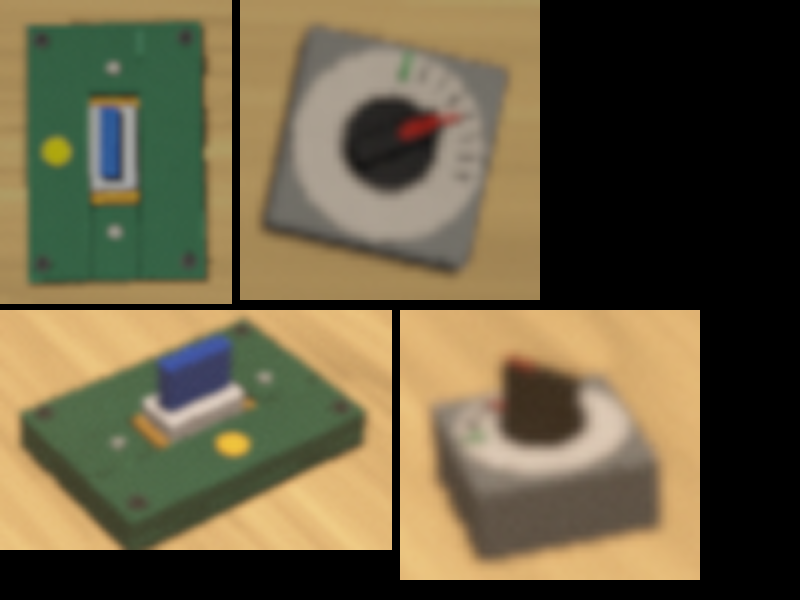

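The zoom shows the pointer about 60° clockwise of the green mark, the rib running along the holder's x, and the dot on the left, which is world +y. Next I'll triangulate these points.

Run:
```python
from h import *
from scipy.optimize import least_squares
t=load('top0');s=load('scene0')
A=lambda p:(p[0]/4+210,p[1]/4+162); B=lambda p:((p[0]-240)/6+318,p[1]/6+182)
C=lambda p:(p[0]/4+260,(p[1]-310)/4+220); D=lambda p:((p[0]-400)/6+235,(p[1]-310)/6+170)
sub=lambda q:(q[0]-.4,q[1]-.4)
pr={'h++':(A((28,25)),C((130,522))),'h+-':(A((203,22)),C((22,415))),'h--':(A((207,278)),C((245,321))),'h-+':(A((29,283)),C((365,413))),
'dot':(A((57,152)),C((233,445))),'s+':(A((113,68)),C((118,442))),'s-':(A((115,232)),C((265,378))),
'rib+':(A((111,108)),C((160,364))),'rib-':(A((111,180)),C((228,342))),
'c+x+y':(B((313,25)),D((476,482))),'c+x-y':(B((507,70)),D((435,402))),'c-x-y':(B((462,264)),D((604,376))),'c-x+y':(B((266,220)),D((656,460))),
'green':(B((404,68)),D((475,435)))}
P={}
for k,(a,b) in pr.items():
    x,e=tri([ray(t,sub(a)),ray(s,sub(b))]);P[k]=x;print(k,x.round(4),'res mm',(1e3*e[0]).round(1))
def model(v,pts):
    c,n=np.cos(v[2]),np.sin(v[2]); q=np.array(pts,float);return np.c_[v[0]+c*q[:,0]-n*q[:,1],v[1]+n*q[:,0]+c*q[:,1],q[:,2]]
def fit(keys,pts,v0):
    ob=np.array([[sub(pr[k][0]) for k in keys],[sub(pr[k][1]) for k in keys]])
    f=lambda v:np.r_[proj(t,model(v,pts))-ob[0],proj(s,model(v,pts))-ob[1]].ravel()
    r=least_squares(f,v0); print(r.x.round(4),'px',f(r.x).reshape(2,-1,2).round(1).tolist()); return r.x
h=fit(['h++','h+-','h--','h-+','dot','rib+','rib-'],[[.095,.065,.03],[.095,-.065,.03],[-.095,-.065,.03],[-.095,.065,.03],[0,.042,.03],[.025,0,.078],[-.025,0,.078]],[.6,.1,0])
c=fit(['c+x+y','c+x-y','c-x-y','c-x+y','green'],[[.05,.05,.045],[.05,-.05,.045],[-.05,-.05,.045],[-.05,.05,.045],[.040,0,.045]],[.6,-.2,0])
for z in (.053,.081):
  a=atz(t,sub(B((402,133))),z);b=atz(t,sub(B((440,121))),z);e=atz(t,sub(B((460,117))),z)
  for q in (a,b,e): print(z,q.round(4),'angle from +x',np.degrees(np.arctan2(q[1]-c[1],q[0]-c[0])).round(1),end=' ')
  print('a-b dir',np.degrees(np.arctan2(b[1]-a[1],b[0]-a[0])).round(1))
print('counter yaw deg',np.degrees(c[2]),'holder',np.degrees(h[2]))
```

```text
h++ [0.6574 0.2233 0.0328] res mm 0.2
h+- [0.6627 0.0958 0.0299] res mm 0.8
h-- [0.4758 0.0862 0.0303] res mm 0.1
h-+ [0.4691 0.2139 0.0304] res mm 0.9
dot [0.5642 0.1977 0.0334] res mm 0.4
s+ [0.6265 0.1593 0.036 ] res mm 0.2
s- [0.5069 0.1532 0.0351] res mm 0.2
rib+ [0.591  0.1546 0.0806] res mm 1.5
rib- [0.5393 0.1536 0.0776] res mm 0.3
c+x+y [ 0.6109 -0.1072  0.0535] res mm 1.2
c+x-y [ 0.5913 -0.2007  0.0494] res mm 0.3
c-x-y [ 0.4978 -0.1804  0.0475] res mm 0.1
c-x+y [ 0.5173 -0.0871  0.0471] res mm 1.3
green [ 0.5908 -0.1508  0.0533] res mm 0.4
[0.5657 0.1543 0.0479] px [[[0.0, 0.1], [0.5, -0.1], [0.4, 0.7], [-0.0, 0.2], [0.7, 0.2], [0.1, -0.2], [0.2, -0.6]], [[0.2, 1.0], [-1.0, -0.3], [0.2, -0.3], [0.9, 0.1], [-0.1, 0.7], [0.9, 1.0], [-0.4, -0.1]]]
[ 0.5535 -0.1454 -0.2156] px [[[-0.0, -0.6], [1.2, 0.2], [1.0, 1.4], [-0.2, 0.4], [0.8, -0.3]], [[-0.1, 2.6], [-0.6, 0.6], [0.6, -0.0], [1.2, 0.6], [-0.6, 2.0]]]
0.053 [ 0.5591 -0.1501  0.053 ] angle from +x -39.8 0.053 [ 0.5654 -0.1682  0.053 ] angle from +x -62.4 0.053 [ 0.5676 -0.1778  0.053 ] angle from +x -66.4 a-b dir -70.8
0.081 [ 0.5553 -0.1467  0.081 ] angle from +x -34.1 0.081 [ 0.5615 -0.1645  0.081 ] angle from +x -67.1 0.081 [ 0.5637 -0.1738  0.081 ] angle from +x -70.3 a-b dir -70.8
counter yaw deg -12.351935890021123 holder 2.7434183057963435
```

```bash
R="1.95 -1.22 0 0 0 0"; python3 -m crank '1.95 -1.22 0 0 0 0;1.95 -1.22 0 0 0 0;1.95 -1.22 0 0 0 0;1.95 -1.22 0 0 0 0;1.95 -1.22 0 0 0 0;1.95 -1.22 0 0 0 0;1.95 -1.22 0 0 0 0;1.95 -1.22 0 0 0 0;1.95 -1.22 0 0 0 0;1.95 -1.22 0 0 0 0;1.95 -1.22 0 0 0 0;1.95 -1.22 0 0 0 0'
python3 -m crank '1.95 -1.22 0 0 0 0;1.95 -1.22 0 0 0 0;1.95 -1.22 0 0 0 0;1.95 -1.22 0 0 0 0;1.95 -1.22 0 0 0 0;1.95 -1.22 0 0 0 0;1.95 -1.22 0 0 0 0;1.95 -1.22 0 0 0 0;1.95 -1.22 0 0 0 0;1.95 -1.22 0 0 0 0;1.95 -1.22 0 0 0 0;1.95 -1.22 0 0 0 0'
python3 -m crank '0 0 0 0 0 -0.12;0 0 0 0 0 -0.12;0 0 0 0 0 -0.12;0 0 0 0 0 -0.12;0 0 0 0 0 -0.12;0 0 0 0 0 -0.12;0 0 0 0 0 -0.12;0 0 0 0 0 -0.12;0 0 0 0 0 -0.12;0 0 0 0 0 -0.12;0 0 0 0 0 -0.12;0 0 0 0 0 -0.12'
python3 -m crank '0 0 0 0 0 -0.12;0 0 0 0 0 0;0 0 0 0 0 0;0 0 0 0 0 0'
cat > g.py <<'E'
from h import *
import sys
# print remaining tool-frame shift and tool-x yaw to target x y z yaw
def go(x,y,z,yaw):
    s=status.sense();p=np.array(s['ee_pos']);R=np.array(s['eef_rot'])
    print('shift cm',(100*R.T@(np.array([x,y,z])-p)).round(2))
    w=np.radians(yaw);G=np.array([[np.cos(w),np.sin(w),0],[np.sin(w),-np.cos(w),0],[0,0,-1]])
    print('turn',cv2.Rodrigues(R.T@G)[0].ravel().round(4),'t',s['time'],'q',np.round(s['qpos'],2),'F',np.round(s['contact_force'],1),'T',np.round(s['torque'],2))
if __name__=='__main__': go(*map(float,sys.argv[1:]))
E
python3 g.py 0.5545 -0.145 0.052 110
```

```text
time: 1.1
ee_pos: [0.3887, -0.3637, 0.2052]
eef_rot: [[0.935, 0.354, -0.0], [0.354, -0.935, 0.0], [-0.0, -0.0, -1.0]]
contact_force: [-0.8, 0.3, -0.9]
grip_width: 1.002
finger_force: 0.0
time: 2.1
ee_pos: [0.5557, -0.144, 0.2052]
eef_rot: [[0.935, 0.354, -0.001], [0.354, -0.935, 0.0], [-0.0, -0.0, -1.0]]
contact_force: [0.7, -0.0, -0.2]
grip_width: 0.999
finger_force: 0.0
time: 3.1
ee_pos: [0.5551, -0.145, 0.2051]
eef_rot: [[-0.235, 0.972, -0.001], [0.972, 0.235, 0.0], [0.0, -0.001, -1.0]]
contact_force: [-0.4, 0.2, -0.4]
grip_width: 1.002
finger_force: 0.0
time: 3.43
ee_pos: [0.5552, -0.1451, 0.2053]
eef_rot: [[-0.34, 0.941, -0.0], [0.941, 0.34, 0.0], [0.0, -0.0, -1.0]]
contact_force: [0.7, -0.5, 0.0]
grip_width: 1.002
finger_force: 0.0
shift cm [ 0.03 -0.06 15.33]
turn [-0.0002 -0.0002 -0.0025] t 3.4333 q [ 0.64  0.38 -0.56  1.73  0.22  1.1   0.36] F [ 0.7 -0.5  0. ] T [-0.06 -0.09  0.05]
```

```bash
python3 -m crank '0 0 2 0 0 0;0 0 2 0 0 0;0 0 2 0 0 0;0 0 2 0 0 0;0 0 2 0 0 0;0 0 2 0 0 0;0 0 1.5 0 0 0;0 0 1.2 0 0 0;0 0 0 0 0 0;0 0 0 0 0 0' 0.5 
python3 -m crank '0 0 0 0 0 0;0 0 0 0 0 0;0 0 0 0 0 0;0 0 0 0 0 0;0 0 0 0 0 0;0 0 0 0 0 0;0 0 0 0 0 0;0 0 0 0 0 0' 1 20
python3 g.py 0.5545 -0.145 0.057 110; python3 -c "
from h import *
t=snap('top','t1');s=snap('scene','s1')
r=lambda a,k:cv2.resize(a,None,fx=k,fy=k,interpolation=cv2.INTER_CUBIC)
cv2.imwrite('pics/z1.png',np.hstack([r(t['color'][170:240,305:375,::-1],5),r(s['color'][155:225,220:300,::-1],5)]))"
```

```text
time: 4.27
ee_pos: [0.5553, -0.1448, 0.0585]
eef_rot: [[-0.343, 0.939, -0.001], [0.939, 0.343, 0.0], [0.0, -0.0, -1.0]]
contact_force: [-0.7, -0.8, -0.1]
grip_width: 0.503
finger_force: 0.0
time: 4.93
ee_pos: [0.5539, -0.1456, 0.0585]
eef_rot: [[-0.343, 0.939, -0.003], [0.939, 0.343, -0.001], [0.0, -0.003, -1.0]]
contact_force: [-10.7, -1.1, 10.8]
grip_width: 0.138
finger_force: 20.0
shift cm [0.04 0.08 0.15]
turn [-0.003  -0.0002  0.0013] t 4.9333 q [ 0.58  0.56 -0.49  1.85  0.35  0.83  0.27] F [-10.7  -1.1  10.8] T [-0.41  2.6   0.06]
```

View pics/z1.png

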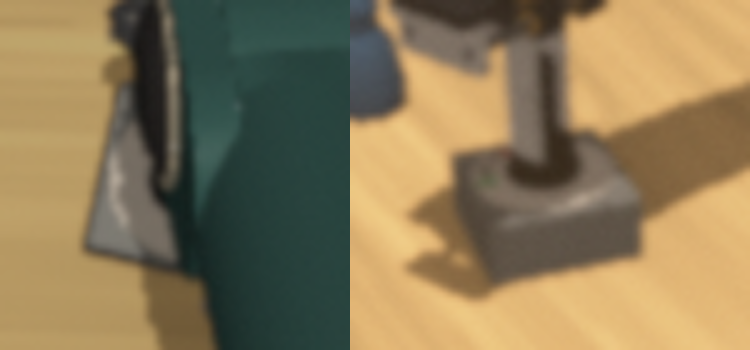

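The gripper closed to 13 mm with 20 N, so it has the bar. I'll take up the offset, then turn anticlockwise, which is negative about the tool's z.

```bash
python3 -m crank '0 -0.12 -0.1 0 0 0;0 0 0 0 0 0;0 0 0 0 0 -0.06;0 0 0 0 0 -0.06;0 0 0 0 0 -0.06;0 0 0 0 0 -0.06;0 0 0 0 0 -0.06;0 0 0 0 0 -0.06;0 0 0 0 0 -0.06'; python3 g.py 0.554 -0.1455 0.058 168|tail -1
python3 -m crank '0 0 0 0 0 -0.06;0 0 0 0 0 -0.06;0 0 0 0 0 -0.06;0 0 0 0 0 -0.06;0 0 0 0 0 -0.06;0 0 0 0 0 -0.06;0 0 0 0 0 0';python3 g.py 0.554 -0.1455 0.058 168
```

```text
time: 5.78
ee_pos: [0.5539, -0.1454, 0.0589]
eef_rot: [[-0.699, 0.715, -0.001], [0.715, 0.699, 0.001], [0.001, -0.0, -1.0]]
contact_force: [4.1, 0.1, -14.9]
grip_width: 0.134
finger_force: 20.0
turn [ 2.000e-04 -7.000e-04 -5.876e-01] t 5.7833 q [ 0.66  0.58 -0.59  1.84  0.42  0.85  0.63] F [  4.1   0.1 -14.9] T [-0.13 -0.97 -0.06]
time: 6.37
ee_pos: [0.554, -0.1452, 0.0589]
eef_rot: [[-0.906, 0.423, -0.0], [0.423, 0.906, 0.001], [0.001, 0.001, -1.0]]
contact_force: [4.4, 0.6, -15.9]
grip_width: 0.135
finger_force: 20.0
shift cm [-0.01 -0.02  0.09]
turn [ 0.0008 -0.0006 -0.2273] t 6.3667 q [ 0.72  0.6  -0.67  1.84  0.48  0.87  0.94] F [  4.4   0.6 -15.9] T [ 0.2  -1.32  0.04]
```

```bash
python3 -m crank '0 0 0.05 0 0 -0.05;0 0 0 0 0 -0.05;0 0 0 0 0 -0.05;0 0 0 0 0 -0.04;0 0 0 0 0 0;0 0 0 0 0 0' >/dev/null;python3 g.py 0.554 -0.1455 0.058 168
python3 -m crank '0 0 0 0 0 -0.02;0 0 0 0 0 -0.02;0 0 0 0 0 0;0 0 0 0 0 0'>/dev/null;python3 g.py 0.554 -0.1455 0.058 168
python3 -m crank '0 0 0 0 0 -0.02;0 0 0 0 0 -0.02;0 0 0 0 0 0;0 0 0 0 0 0'>/dev/null;python3 g.py 0.554 -0.1455 0.058 168
```

```text
shift cm [-0.   -0.03  0.08]
turn [ 0.0005 -0.0003 -0.043 ] t 6.8667 q [ 0.75  0.62 -0.71  1.84  0.51  0.88  1.1 ] F [ 2.6  2.  -9.2] T [ 0.55 -0.6   0.06]
shift cm [ 0.   -0.04  0.08]
turn [ 0.0004 -0.0003 -0.0005] t 7.2 q [ 0.75  0.62 -0.72  1.84  0.52  0.88  1.14] F [  2.4   5.  -12.4] T [ 1.05 -0.72  0.05]
shift cm [ 0.   -0.03  0.09]
turn [ 0.0005 -0.0003  0.04  ] t 7.5333 q [ 0.76  0.62 -0.73  1.84  0.53  0.88  1.17] F [  2.9   4.5 -11. ] T [ 1.2  -0.79 -0.35]
```

```bash
python3 -m crank '0 0 0 0 0 -0.02;0 0 0 0 0 -0.02;0 0 0 0 0 0;0 0 0 0 0 0'>/dev/null;python3 g.py 0.554 -0.1455 0.058 168
```

```text
shift cm [ 0.02 -0.03  0.09]
turn [0.0006 0.     0.0798] t 7.8667 q [ 0.77  0.63 -0.74  1.84  0.54  0.89  1.21] F [  3.9   5.  -12.4] T [ 1.15 -1.02 -0.45]
```

```bash
python3 -m crank '0 0 0 0 0 0;0 0 0 0 0 0;0 0 0 0 0 0;0 0 0 0 0 0;0 0 -1 0 0 0;0 0 -2 0 0 0;0 0 -2 0 0 0;0 0 -2 0 0 0;0 0 -2 0 0 0;0 0 -2 0 0 0;0 0 -2 0 0 0;0 0 -2 0 0 0' 0.5 ;python3 g.py 0.5657 0.1543 0.2 182.7
```

```text
time: 8.87
ee_pos: [0.5541, -0.1453, 0.2109]
eef_rot: [[-0.992, 0.129, 0.0], [0.129, 0.992, -0.0], [-0.0, -0.0, -1.0]]
contact_force: [-0.0, -0.6, -0.8]
grip_width: 0.501
finger_force: 0.0
shift cm [ 2.71 29.86  1.08]
turn [-0.0003  0.0004 -0.1765] t 8.8667 q [ 0.86  0.44 -0.86  1.72  0.36  1.15  1.34] F [-0.  -0.6 -0.8] T [ 0.05 -0.17  0.02]
```

```bash
python3 -m crank '0.27 2.99 0 0 0 0;0.27 2.99 0 0 0 0;0.27 2.99 0 0 0 0;0.27 2.99 0 0 0 0;0.27 2.99 0 0 0 0;0.27 2.99 0 0 0 0;0.27 2.99 0 0 0 0;0.27 2.99 0 0 0 0;0.27 2.99 0 0 0 0;0.27 2.99 0 0 0 0;0 0 0 0 0 -0.1;0 0 0 0 0 -0.076'
python3 -m crank '0 0 0 0 0 0;0 0 0 0 0 0'>/dev/null
python3 g.py 0.5657 0.1543 0.047 182.7; python3 -c "
from h import *
t=snap('top','t2');s=snap('scene','s2')
r=lambda a,k:cv2.resize(a,None,fx=k,fy=k,interpolation=cv2.INTER_CUBIC)
cv2.imwrite('pics/z2.png',np.hstack([r(t['color'][170:240,305:375,::-1],5),r(s['color'][165:220,220:300,::-1],5)[:350] if 0 else r(s['color'][160:230,230:300,::-1],5)]))"
```

```text
time: 9.87
ee_pos: [0.5656, 0.157, 0.21]
eef_rot: [[-0.999, -0.055, 0.001], [-0.055, 0.999, 0.0], [-0.001, 0.0, -1.0]]
contact_force: [0.2, -1.5, -0.4]
grip_width: 0.503
finger_force: 0.0
shift cm [ 5.000e-02 -1.000e-02  1.624e+01]
turn [ 0.0001  0.0002 -0.0035] t 10.0333 q [ 0.38  0.5  -0.94  1.68  0.43  1.18  0.94] F [-0.1  0.7 -0.1] T [ 0.13 -0.11 -0.01]
```

View pics/z2.png

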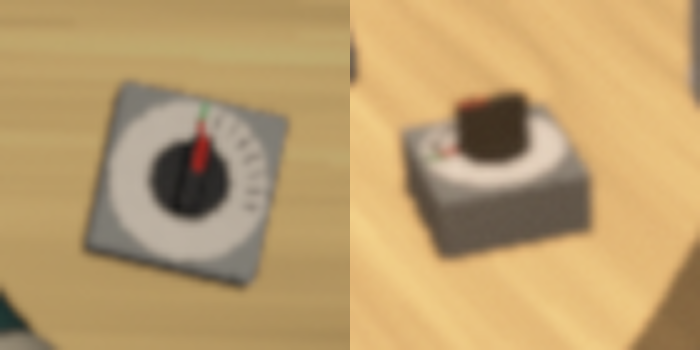

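The red pointer (crop about 200,125–150) now points at the green mark (203,108), so the knob is at its stop. Next, down to the rib.

```bash
python3 -m crank '0.05 0 2 0 0 0;0 0 2 0 0 0;0 0 2 0 0 0;0 0 2 0 0 0;0 0 2 0 0 0;0 0 2 0 0 0;0 0 2 0 0 0;0 0 1.2 0 0 0;0 0 0.6 0 0 0;0 0 0.4 0 0 0;0 0 0 0 0 0;0 0 0 0 0 0'|head -6
python3 g.py 0.5657 0.1543 0.047 182.7
python3 -m crank '0 0 0 0 0 0;0 0 0 0 0 0;0 0 0 0 0 0;0 0 0 0 0 0;0 0 0 0 0 0;0 0 0 0 0 0' 1 25
python3 g.py 0.5657 0.1543 0.047 182.7
```

```text
time: 11.13
ee_pos: [0.566, 0.1547, 0.0477]
eef_rot: [[-0.999, -0.046, 0.001], [-0.046, 0.999, 0.0], [-0.001, 0.0, -1.0]]
contact_force: [-0.4, -0.4, -0.0]
grip_width: 0.501
finger_force: 0.0
shift cm [ 0.03 -0.03  0.07]
turn [ 0.0002  0.0008 -0.0014] t 11.1333 q [ 0.27  0.69 -0.8   1.81  0.62  0.91  0.81] F [-0.4 -0.4 -0. ] T [ 0.09 -0.14 -0.04]
time: 11.63
ee_pos: [0.5656, 0.1558, 0.0473]
eef_rot: [[-0.999, -0.047, 0.001], [-0.047, 0.999, 0.002], [-0.001, 0.002, -1.0]]
contact_force: [-0.6, 3.1, 2.5]
grip_width: 0.146
finger_force: 25.0
shift cm [-0.   -0.15  0.03]
turn [ 0.0019  0.0006 -0.0002] t 11.6333 q [ 0.27  0.69 -0.8   1.81  0.62  0.91  0.81] F [-0.6  3.1  2.5] T [ 0.99 -0.07  0.1 ]
```

```bash
python3 -m crank '0 0.1 0 0 0 0;0 0 0 0 0 0;0 0 0 0 0 0' - 50|tail -4; python3 g.py 0.5657 0.1553 0.047 182.7|tail -1
python3 -m crank '0 0.09 -0.07 0.035 0 0;0 0.09 -0.07 0.035 0 0;0 0 0 0 0 0'; python3 g.py 0.5657 0.1553 0.047 182.7
```

```text
eef_rot: [[-0.999, -0.046, 0.001], [-0.046, 0.999, 0.0], [-0.001, 0.0, -1.0]]
contact_force: [-0.7, 1.4, 4.7]
grip_width: 0.143
finger_force: 50.0
turn [ 0.0004  0.0006 -0.0007] t 11.8833 q [ 0.27  0.69 -0.8   1.81  0.62  0.91  0.81] F [-0.7  1.4  4.7] T [0.65 0.03 0.12]
time: 12.13
ee_pos: [0.5652, 0.1576, 0.0483]
eef_rot: [[-0.999, -0.048, 0.003], [-0.048, 0.996, -0.073], [0.0, -0.073, -0.997]]
contact_force: [-0.5, -0.7, 2.2]
grip_width: 0.146
finger_force: 50.0
shift cm [-0.04 -0.22  0.14]
turn [-0.0729 -0.0002  0.0007] t 12.1333 q [ 0.2   0.69 -0.77  1.79  0.65  0.96  0.75] F [-0.5 -0.7  2.2] T [-0.3  -0.36  0.04]
```

```bash
python3 -m crank '0 0.09 -0.06 0.035 0 0;0 0.09 -0.06 0.035 0 0;0 0 0 0 0 0;0 0 0 0 0 0'; python3 -c "
from h import *
s=snap('scene','s3')
r=lambda a,k:cv2.resize(a,None,fx=k,fy=k,interpolation=cv2.INTER_CUBIC)
cv2.imwrite('pics/z3.png',r(s['color'][200:280,260:360,::-1],6))"
```

```text
time: 12.47
ee_pos: [0.5653, 0.1592, 0.0491]
eef_rot: [[-0.999, -0.046, 0.006], [-0.047, 0.989, -0.139], [0.0, -0.139, -0.99]]
contact_force: [0.3, 0.9, -2.4]
grip_width: 0.142
finger_force: 50.0
```

View pics/z3.png

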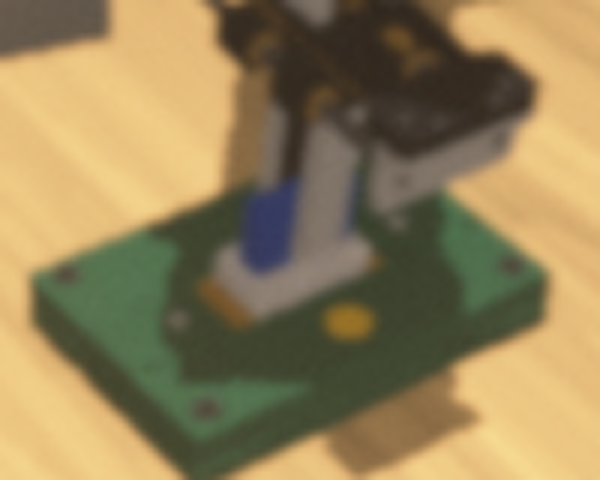

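The die is leaning about 8° towards the dot with low forces, still seated in its pocket. Now the opposite side.

```bash
python3 -m crank '0 -0.09 0 -0.035 0 0;0 -0.09 0 -0.035 0 0;0 -0.09 0 -0.035 0 0;0 -0.09 0 -0.035 0 0;0 -0.09 -0.03 -0.035 0 0;0 -0.09 -0.03 -0.035 0 0'|tail -5;  python3 -m crank '0 -0.09 -0.03 -0.035 0 0;0 -0.09 -0.03 -0.035 0 0;0 0 0 0 0 0;0 0 0 0 0 0'
```

```text
ee_pos: [0.5655, 0.1537, 0.0501]
eef_rot: [[-0.999, -0.046, -0.003], [-0.046, 0.996, 0.073], [-0.0, 0.073, -0.997]]
contact_force: [1.1, 1.5, -8.4]
grip_width: 0.144
finger_force: 50.0
time: 13.35
ee_pos: [0.5657, 0.1514, 0.0505]
eef_rot: [[-0.999, -0.044, -0.007], [-0.045, 0.989, 0.141], [0.0, 0.141, -0.99]]
contact_force: [0.7, 1.8, -5.2]
grip_width: 0.145
finger_force: 50.0
```

```bash
python3 -m crank '0 0.09 -0.04 0.035 0 0;0 0.09 -0.04 0.035 0 0;0 0.09 -0.04 0.035 0 0;0 0.09 -0.04 0.035 0 0;0 0.09 -0.04 0.035 0 0;0 0.09 -0.04 0.035 0 0;0 0.09 -0.04 0.035 0 0;0 0.09 -0.04 0.035 0 0;0 0 0 0 0 0'|sed -n '2,5p'
python3 -m crank '0 -0.09 -0.05 -0.035 0 0;0 -0.09 -0.05 -0.035 0 0;0 -0.09 -0.05 -0.035 0 0;0 -0.09 -0.05 -0.035 0 0;0 -0.09 -0.05 -0.035 0 0;0 -0.09 -0.05 -0.035 0 0;0 -0.09 -0.05 -0.035 0 0;0 -0.09 -0.05 -0.035 0 0;0 0 0 0 0 0'|sed -n '2,5p'
python3 -c "
from h import *
s=snap('scene','s4')
r=lambda a,k:cv2.resize(a,None,fx=k,fy=k,interpolation=cv2.INTER_CUBIC)
cv2.imwrite('pics/z4.png',r(s['color'][200:280,260:360,::-1],6))"
```

```text
ee_pos: [0.5649, 0.1594, 0.0538]
eef_rot: [[-0.999, -0.047, 0.006], [-0.048, 0.989, -0.142], [0.001, -0.143, -0.99]]
contact_force: [0.8, -1.3, -3.4]
grip_width: 0.148
ee_pos: [0.5659, 0.1508, 0.0578]
eef_rot: [[-0.999, -0.043, -0.007], [-0.044, 0.989, 0.143], [0.0, 0.143, -0.99]]
contact_force: [1.3, -0.7, -9.5]
grip_width: 0.145
```

View pics/z4.png

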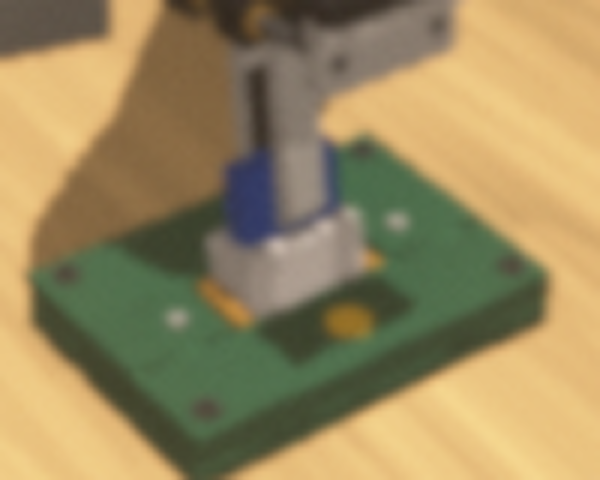

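The die is tipped away from the dot and has risen about 10 mm, following the gripper. I'll do another swing each way, then level.

```bash
python3 -m crank '0 0.09 -0.05 0.035 0 0;0 0.09 -0.05 0.035 0 0;0 0.09 -0.05 0.035 0 0;0 0.09 -0.05 0.035 0 0;0 0.09 -0.05 0.035 0 0;0 0.09 -0.05 0.035 0 0;0 0.09 -0.05 0.035 0 0;0 0.09 -0.05 0.035 0 0;0 0 0 0 0 0'|sed -n '2,5p'
python3 -m crank '0 -0.09 -0.06 -0.035 0 0;0 -0.09 -0.06 -0.035 0 0;0 -0.09 -0.06 -0.035 0 0;0 -0.09 -0.06 -0.035 0 0;0 -0.09 -0.06 -0.035 0 0;0 -0.09 -0.06 -0.035 0 0;0 -0.09 -0.06 -0.035 0 0;0 -0.09 -0.06 -0.035 0 0;0 0 0 0 0 0'|sed -n '2,5p'
python3 -m crank '0 0.09 -0.05 0.035 0 0;0 0.09 -0.05 0.035 0 0;0 0.09 -0.05 0.035 0 0;0 0.09 -0.05 0.035 0 0;0 0 0 0 0 0;0 0 0 0 0 0'|sed -n '2,5p'
python3 g.py 0.5655 0.1555 0.0785 182.7
```

```text
ee_pos: [0.565, 0.1601, 0.0623]
eef_rot: [[-0.999, -0.048, 0.007], [-0.049, 0.989, -0.142], [-0.0, -0.142, -0.99]]
contact_force: [2.6, -1.4, -3.2]
grip_width: 0.147
ee_pos: [0.5664, 0.15, 0.0671]
eef_rot: [[-0.999, -0.042, -0.006], [-0.043, 0.989, 0.141], [-0.0, 0.141, -0.99]]
contact_force: [0.2, -0.6, -1.6]
grip_width: 0.145
ee_pos: [0.5656, 0.1564, 0.0698]
eef_rot: [[-0.999, -0.048, 0.001], [-0.048, 0.999, 0.001], [-0.001, 0.001, -1.0]]
contact_force: [0.7, 0.3, -1.9]
grip_width: 0.149
shift cm [ 0.01 -0.08 -0.87]
turn [0.0005 0.0009 0.0005] t 16.9 q [ 0.28  0.66 -0.81  1.8   0.58  0.94  0.83] F [ 0.7  0.3 -1.9] T [ 0.03 -0.14 -0.03]
```

```bash
python3 -m crank '0 0 -0.2 0 0 0;0 0 -0.2 0 0 0;0 -0.05 -0.25 0 0 0;0 0 -0.2 0 0 0;0 0 0 0 0 0;0 0 0 0 0 0;0 0 0 0 0 0;0 0 0 0 0 0;0 0 0 0 0 0;0 0 0 0 0 0'
python3 -c "
from h import *
s=snap('scene','s5');t=snap('top','t5')
r=lambda a,k:cv2.resize(a,None,fx=k,fy=k,interpolation=cv2.INTER_CUBIC)
W=np.zeros((420,800,3),np.uint8)
W[:400,:500]=r(s['color'][200:280,260:360,::-1],5);W[:300,500:800]=r(t['color'][180:230,318:368,::-1],6)
cv2.imwrite('pics/z5.png',W)"
```

```text
time: 17.73
ee_pos: [0.5655, 0.155, 0.0778]
eef_rot: [[-0.999, -0.046, -0.0], [-0.046, 0.999, 0.0], [0.0, 0.0, -1.0]]
contact_force: [0.4, 0.8, -2.5]
grip_width: 0.151
finger_force: 50.0
```

View pics/z5.png

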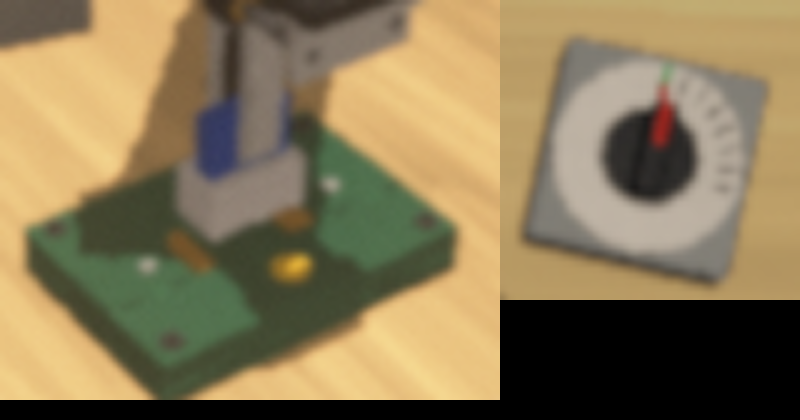

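The die hangs level about 12 mm above its pocket, and the pointer is still on the green mark. Handing in.

```bash
python3 -c "
from workcell import env
print(env.sign_off())"
```

```text
the job is handed in; nothing more can be done
None
```

The job is handed in: the knob is back at its zero stop, and the die was rocked about 8° each way (towards the dot first) until it came free. It is held level about 12 mm above its pocket; the pots, jar and tumbler were not touched, and it took about 18 s of the 64 s allowed.

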